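Change the dust extraction over to the wide port and turn the fan up three clicks

TASK

The extractor is running on its narrow port: change it over to the wide one. Draw the wide port's slide gate right out to its end stop before you push the narrow port's gate fully home, and then turn the fan selector three clicks clockwise from where it stands. Leave the mallet, the spray can and the glue bottle standing where they are.

Things in the scene. Friction and masses are not known exactly. Their poses are not given: they have to be found in the camera images.
- head: fixed grey extraction head carrying both slide gates side by side: box 120x220x60 mm, underside 75 mm above the bench, on a 90 mm duct. Origin on the bench under the box's centre; x away from the robot, y left, z up, turned by its yaw
- wide_port: fixed aluminium slide gate of the WIDE port, on the head's left or right half (varies). 110 mm deep (x), 108 broad (y); open round collar of 80 mm bore, 90 mm across. Origin: centre of its underside, 135 mm above the bench; casting top 25.5 mm, collar top 66 mm above the origin. Its plate is drawn out along -x, roughly towards the robot
- narrow_port: fixed slide gate of the NARROW port on the other half, 104 mm beside the wide one: 110 mm deep, 76 mm broad, collar of 50 mm bore, 60 mm across; origin, heights and axes as the wide port
- wide_gate (a joint): how far the wide port's flat steel plate is drawn out along the port's -x, in m: 0 = fully home (shut), 0.085 = end stop (open). Starts at 0 to 0.015. About 3 N of friction plus 15 N per m/s; stays where it is left
- narrow_gate (a joint): the same for the narrow port's plate: 0 = fully home (shut), 0.055 = end stop (open). Starts at 0.030 to 0.054
- wide_gate_tab (a point): centre of the upright steel tab at the wide plate's outer end; moves with it, axes as the port. Tab 66 mm broad (y), 8 mm thick (x), 12 mm roll along its top edge; top 18 mm above this point, plate surface 21 mm below it. With the gate home it lies 119 mm from the port's origin along -x and 60 mm of free gap lie between tab and casting. Hook from behind, push or pinch
- narrow_gate_tab (a point): the same point of the narrow plate's tab, which is 44 mm broad; all other sizes and offsets as the wide one
- switch_box: fixed grey fan switch box, 96x96x100 mm, on the bench; origin at the centre of its underside, x away from the robot at yaw 0, z up. Behind it the bench sander's fixed table overhangs: front edge at world x = 0.625, 220 to 265 mm above the bench, from y = -0.23 to the left; keep the gripper's body off it
- selector_axis (a point): fixed point on the vertical turning axis of the selector, 125 mm above the bench, at mid height of the bar handle
- selector_pointer (a point): tip of the pointer end of the black bar handle, 60 mm from the axis at mid height; moves with it, x axis from the turning axis out along the pointer. Bar 18 mm broad, 30 mm high (110 to 140 mm above the bench), reaching 60 mm to the tapered pointer end (white line; parallel to 45 mm) and 58 mm to the square tail end. Either end may be pushed
- selector (a joint): selector angle in rad, growing clockwise from above. Eight positions 0.524 rad (30 degrees, one click) apart: 0, 0.524 ... 3.665; starts in one of positions 1 to 4. At 0 the pointer stands 105 degrees counter-clockwise of the box's x axis. A spring detent draws it to the nearest position and must be overcome half way (about 0.2 Nm: 5 N at 42 mm)
- mallet: bystander, loose: wooden mallet standing on its head, head 60x105x70 mm (x, y, z), shaft 18x24 mm, 255 mm high; origin at the centre of its underside. It and the spray can stand left and right of the switch box, about 128 mm from its axis; which is where varies
- spray_can: bystander, loose: spray can 52 mm across, 178 mm high; origin at the centre of its underside
- glue_bottle: bystander, loose: glue bottle 41x60x174 mm on the bench to the right of the gates; origin at the centre of its underside

How it is judged:
On the way, in this order (a step that is already met when the one before it is completed fails the run):
1. the wide port's gate is drawn out to its end stop (value of joint wide_gate above 0.081 m), for 0.2 s.
2. then the narrow port's gate is pushed fully home (value of joint wide_gate above 0.081 m and value of joint narrow_gate below 0.004 m), for 0.2 s.
3. then the selector rests three clicks clockwise of where it stood (value of joint selector above 1.833 rad and distance of selector_pointer from where it was at the start of the episode between 0.0743 and 0.0942 m), for 0.2 s.
At the end, for the whole second after the job is handed in: wide gate within 4 mm of its end stop (0.085 m), narrow gate within 4 mm of fully home, selector at rest in the detent three clicks (90 degrees) clockwise of its start, within less than half a click; mallet, spray can and glue bottle upright (all of step 2 and all of step 3 and velocity of joint selector between -0.1 and 0.1 rad/s and angle between each of mallet, spray_can, glue_bottle's own z axis and vertical below 0.15 rad); the robot touches nothing.
It fails at once if the mallet is knocked over or pushed more than 25 mm from its place (angle between mallet's own z axis and vertical above 0.35 rad or distance of mallet from where it was at the start of the episode above 0.025 m).
It fails at once if the spray can is knocked over or pushed more than 25 mm from its place (angle between spray_can's own z axis and vertical above 0.35 rad or distance of spray_can from where it was at the start of the episode above 0.025 m).
It fails at once if the glue bottle is knocked over or pushed more than 25 mm from its place (angle between glue_bottle's own z axis and vertical above 0.35 rad or distance of glue_bottle from where it was at the start of the episode above 0.025 m).
It also fails if it takes over 54 s, if anything falls off the work surface, if the arm or the gripper's body presses on something with over 40 N, if the wrist force passes 120 N, or if a joint passes its speed limit or range.

ROBOT

A 6-joint arm with a two-finger parallel gripper is mounted at the origin on a cart in front of the work surface, level with it; the furniture and walls round the work are solid. World frame = base frame: x ahead of the robot, y to its left, z up, the work surface at z = 0. Lengths are in m, angles in rad, forces in N, time in s.
With the tool pointing down it reaches from about 0.3 to 0.775 m from the base axis. Payload 14.6 kg.
Tool frame: the origin (TCP) lies between the finger pads; the fingertips stand 14 mm ahead of it and the grasp point (between the pads) lies 5 mm behind it; z points along the fingers, y is the line along which they close (so a half turn about z gives the same grasp; the last joint's range is limited). The gripper opens to 94 mm and grips with 3 to 60 N. Pads are 16 mm wide; open, the fingers measure 119 mm over their backs; the gripper's body (75 mm by 177 mm) begins 78 mm behind the grasp point.
Start: joints at [-0.067, 0.3, 1.521, -0, 1.321, -0.067], TCP at [0.55, -0, 0.219] pointing down, gripper open.
Joint ranges: [-3.03, 3.03], [-0.79, 2.21], [0.23, 2.52], [-1.04, 4.18], [0, 3.07], [-2.55, 2.55]. Speed limits (rad/s): [2.22, 2.22, 2.57, 3.14, 3.14, 3.14].

INTERFACE

Orientations are given as [roll, pitch, yaw] about the fixed x, y, z axes, in that order (R = Rz(yaw) Ry(pitch) Rx(roll)).
In Python, from station import ctrl gives the robot as it stands. The module is installed in compiled form; this text tells all that it offers.
- The arm moves only by the tool move_arm, never from a script. Its argument "targets" is a list of rows, each a list of 7 numbers: the opening, from -1 (shut) to 1 (fully open), then the shift along the tool's x, y, z in units of 50 mm (1.0 is 50 mm), then the turn, a rotation vector about the tool's x, y, z in rad. A call has 1 to 12 rows; each row is the pose to reach, as a shift and turn from the pose commanded when the call began, along the tool's axes at that moment; what a row does not reach only later rows make up. A row lasts 1/10 s, in which the tool goes at most 50 mm and 8.59 degrees, less where a joint would pass 70% of its speed; a pose out of reach is approached as far as the arm can. A call with a gripper value outside its range is refused whole. The fingers move at their own pace and stop on an object; "grip_force" is the grip in N (left out, the last holds). Time passes only in rows, so rows that repeat a pose let the fingers close. It gives the time, the measured TCP pose, the force, the opening and the grip force at its end, in the units of the state.
- ctrl.get_obs(): the state, without advancing time (a new reading comes with each control period).
- ctrl.camera(name): name is "side" or "top"; returns (picture, depth): 420x560x3 uint8, red, green, blue; 420x560 float32, m along the optical axis (not along the pixel's ray), 0 where there is no reading.
- ctrl.camera_params(name): a dict with "intrinsics" (3x3 intrinsics, pixels), "rvec" (rotation vector, rad) and "tvec" (3), from world to camera coordinates, as OpenCV has them. Camera axes: x right, y down, z forward; pixel columns grow to the right and rows downward; lengths in m; the calibration is good to about 2 mm. A picture is of the moment at which its call begins. camera_params takes no time and is no camera call.
- ctrl.hand_in(): hands the job in; it is judged then, once.
Trained networks look in the newest picture that a camera, given by its name, has taken for a name from the list of things; names that differ only in an ending like _2 or _b are one class to them, and where a whole thing is asked for, a point or a joint stands for the part that bears it (a point fixed in the world has none). Each returns a list of dicts, best first, with "score" (0 to 1); they miss things now and then, are a little off and sometimes report something else, mostly with a low value. They report only what shows in the picture. A call takes as long as a camera call.
- ctrl.cut_out(camera, target): "region" (420x560 bool, what is visible of it) and "point" ([column, row] in pixels, amid what is visible of it).
- ctrl.tip_of(camera, target): "point" ([column, row] in pixels: a listed point, or the origin of a listed thing).
The state is a dict: "time_s": time; "qpos": joint angles; "joint_vel": joint speeds; "tau": joint torques, N m; "ee_pos": TCP position; "eef_rot": TCP orientation; "force": force on the tool from outside, world axes, zero at the start; "moment": the same for the moment, N m; "grip_width": finger opening in m; "grip_force": force on a finger pad.
Only numpy, scipy, OpenCV 4.12 (cv2) and the standard library are available. Lean on these libraries where they do the work, as an engineer would, in place of code of your own. Each camera call takes 0.05 s, during which the arm holds its last target. There are 200 camera calls.

## Working session

There is one attempt and no reset: what is moved stays moved. The work goes in short steps, Python scripts to look and compute and a tool call to move; the robot and the scene stay as the last step left them, time stands still between calls to the robot, and variables do not carry over. Pictures are saved under pics/ and viewed, at most 10 in all, crops included, and the job is handed in when it is done.

Besides the shell and the picture viewer there is one more tool, called by a JSON object that holds its "op" and its "data". move_arm: Moves the arm, as the interface text tells. Its arguments: {"type":"object","properties":{"targets":{"type":"array"},"grip_force":{"type":"number"}},"required":["targets"]}

```bash
mkdir -p pics
cat > h.py <<'E'
import numpy as np, cv2
from station import ctrl
def P(c):
    p=ctrl.camera_params(c); R=cv2.Rodrigues(np.array(p["rvec"],float))[0]
    return np.array(p["intrinsics"],float),R,np.array(p["tvec"],float).ravel()
def ray(c,px):  # origin, direction
    K,R,t=P(c); d=R.T@np.linalg.inv(K)@np.array([px[0],px[1],1.]); return -R.T@t,d
def atz(c,px,z):
    o,d=ray(c,px); return o+d*(z-o[2])/d[2]
def cloud(c,depth):
    K,R,t=P(c); v,u=np.indices(depth.shape); 
    pc=np.stack([(u-K[0,2])/K[0,0]*depth,(v-K[1,2])/K[1,1]*depth,depth],-1)
    return (pc-t)@R
def save(c,n):
    im,d=ctrl.camera(c); cv2.imwrite(f"pics/{n}.png",im[:,:,::-1]); return im,d
E
cat > m.py <<'E'
from h import *
np.set_printoptions(precision=4,suppress=True)
Z=dict(wide_gate_tab=.135+.02,narrow_gate_tab=.155,selector_axis=.125,selector_pointer=.125,wide_port=.135,narrow_port=.135,switch_box=0,head=0,mallet=0,spray_can=0,glue_bottle=0)
for c in("top","side"):
    im,d=save(c,c+"0"); np.save(c+"0.npy",d); pc=cloud(c,d)
    print(c,"cam",ray(c,(280,210)))
    for n,z in Z.items():
        r=ctrl.tip_of(c,n)[:1]
        q=ctrl.cut_out(c,n)[:1] if n not in("selector_axis","head") else []
        s=""
        if q:
            a=pc[q[0]["region"]&(d>0)]
            if len(a): s=(q[0]["score"],np.percentile(a,[3,50,97],axis=0).round(3).tolist())
        print(n,[(round(x["score"],2),np.round(x["point"],1),atz(c,x["point"],z)) for x in r],s)
o=ctrl.get_obs();print(o["time_s"],o["ee_pos"],o["eef_rot"],o["grip_width"])
E
python3 m.py
```

```text
top cam (array([ 0.4075, -0.1245,  1.2609]), array([ 0.1044, -0.0038, -0.9945]))
wide_gate_tab [(0.7, array([390.6, 224.3]), array([ 0.4908, -0.3898,  0.155 ]))] (0.87, [[0.482, -0.432, 0.146], [0.539, -0.396, 0.151], [0.636, -0.352, 0.189]])
narrow_gate_tab [(0.91, array([345.1, 234.8]), array([ 0.4656, -0.2821,  0.155 ]))] (0.84, [[0.463, -0.313, 0.146], [0.522, -0.287, 0.15], [0.623, -0.259, 0.189]])
selector_axis [(0.68, array([417.2, 228.2]), array([ 0.4838, -0.4613,  0.125 ]))] 
selector_pointer [] 
wide_port [(0.73, array([391.7, 179.7]), array([ 0.6007, -0.3996,  0.135 ]))] (0.61, [[0.484, -0.445, 0.146], [0.576, -0.395, 0.154], [0.652, -0.348, 0.201]])
narrow_port [(0.96, array([350.5, 172.4]), array([ 0.6183, -0.2998,  0.135 ]))] (0.75, [[0.47, -0.33, 0.145], [0.586, -0.29, 0.158], [0.667, -0.259, 0.2]])
switch_box [] 
head [(0.92, array([360.5, 186.3]), array([ 0.6054, -0.3475,  0.    ]))] 
mallet [(0.69, array([157.4, 228.7]), array([0.4882, 0.1988, 0.    ]))] (0.55, [[0.468, 0.177, 0.065], [0.492, 0.199, 0.071], [0.526, 0.251, 0.255]])
spray_can [(0.92, array([248. , 236
[... 1098 characters left out ...]
[] (0.79, [[0.457, -0.329, 0.138], [0.569, -0.293, 0.16], [0.653, -0.255, 0.199]])
switch_box [(0.66, array([222.4, 225.5]), array([0.4825, 0.0943, 0.    ]))] 
head [(0.81, array([348. , 306.2]), array([ 0.6127, -0.3423,  0.    ]))] 
mallet [(0.62, array([210.6, 206.9]), array([0.4892, 0.2102, 0.    ]))] 
spray_can [(0.89, array([232.6, 256.4]), array([ 0.4511, -0.0552,  0.    ]))] (0.69, [[0.438, -0.07, 0.01], [0.455, -0.064, 0.104], [0.481, -0.039, 0.177]])
glue_bottle [(0.92, array([346.3, 378.6]), array([ 0.4946, -0.4938,  0.    ]))] (0.75, [[0.467, -0.521, 0.005], [0.479, -0.501, 0.085], [0.504, -0.471, 0.157]])
2.1 [ 0.55   -0.      0.2194] [-3.1415  0.      1.5708] 0.09380184326832101
```

View pics/top0.png

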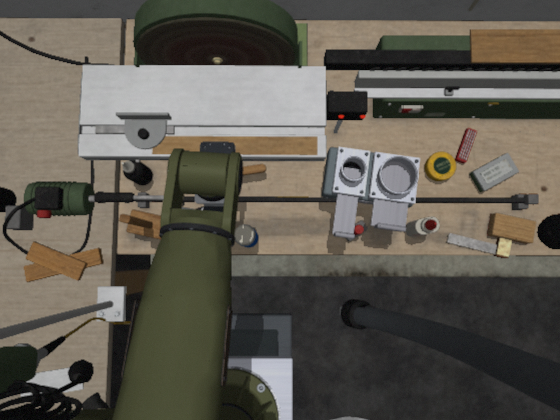

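View pics/side0.png

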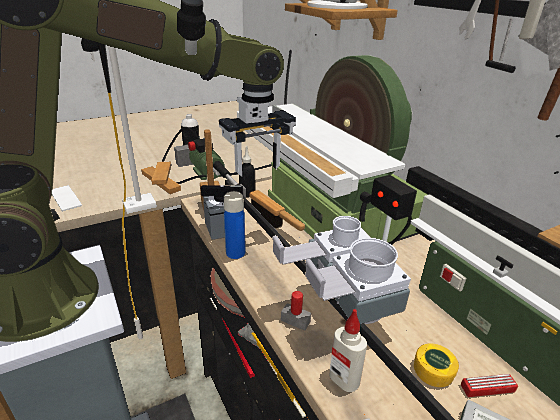

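The wide port is on the right (collar about (398,175) in the top view) and the narrow one is at (352,168). Their tabs are near (390,225) and (345,232). The selector box is hidden under the arm in the top view. In the side view it sits at about (222,195), between the mallet and the blue can. Next I'll get the tab geometry from the depth image.

```bash
cat > tab.py <<'E'
from h import *
import sys
np.set_printoptions(precision=4,suppress=True)
def tabs(c,d):
    pc=cloud(c,d).reshape(-1,3)
    for n,lo,hi in(("wide",-.45,-.335),("narrow",-.335,-.24)):
        a=pc[(pc[:,2]>.166)&(pc[:,2]<.21)&(pc[:,0]>.36)&(pc[:,0]<.535)&(pc[:,1]>lo)&(pc[:,1]<hi)]
        if len(a)<5: print(c,n,len(a));continue
        r=cv2.minAreaRect(a[:,:2].astype(np.float32)); print(c,n,len(a),r,cv2.boxPoints(r).round(3).tolist(),a[:,2].max())
if __name__=="__main__":
    for c in("top","side"):
        d=np.load(c+"0.npy"); tabs(c,d)
        pc=cloud(c,d).reshape(-1,3)
        a=pc[(pc[:,2]>.155)&(pc[:,2]<.168)&(pc[:,0]>.535)&(pc[:,0]<.69)&(pc[:,1]>-.47)&(pc[:,1]<-.23)]
        r=cv2.minAreaRect(a[:,:2].astype(np.float32)); print("castings",r,cv2.boxPoints(r).round(3).tolist())
        a=pc[(pc[:,2]>.12)&(pc[:,2]<.145)&(pc[:,0]>.39)&(pc[:,0]<.57)&(pc[:,1]>.0)&(pc[:,1]<.16)]
        r=cv2.minAreaRect(a[:,:2].astype(np.float32)); print("bar",len(a),r)
E
python3 tab.py
```

```text
top wide 154 ((0.4833076000213623, -0.3838042914867401), (0.06522862613201141, 0.012212619185447693), 82.31407165527344) [[0.4729999899864197, -0.41499999165534973], [0.48500001430511475, -0.4169999957084656], [0.49399998784065247, -0.35199999809265137], [0.4819999933242798, -0.35100001096725464]] 0.1933560151834816
top narrow 103 ((0.4650352895259857, -0.2765595614910126), (0.04410817101597786, 0.012035185471177101), 82.20780944824219) [[0.4560000002384186, -0.2980000078678131], [0.46799999475479126, -0.29899999499320984], [0.4740000069141388, -0.25600001215934753], [0.4620000123977661, -0.2540000081062317]] 0.19347121586887803
castings ((0.6052862405776978, -0.35715875029563904), (0.19702373445034027, 0.12035068869590759), 82.0006103515625) [[0.5320000052452087, -0.44600000977516174], [0.6510000228881836, -0.46299999952316284], [0.6790000200271606, -0.2680000066757202], [0.5590000152587891, -0.25099998712539673]]
bar 19 ((0.5288273096084595, 0.06205970421433449), (0.0075509632006287575, 0.014765982516109943), 17.011075973510742)
side wide 281 ((0.4798939824104309, -0.38313043117523
[... 291 characters left out ...]
710611343384, -0.2769237756729126), (0.045566000044345856, 0.012538810260593891), 83.81280517578125) [[0.453000009059906, -0.29899999499320984], [0.4659999907016754, -0.30000001192092896], [0.47099998593330383, -0.2549999952316284], [0.4580000042915344, -0.2540000081062317]] 0.18905431174566842
castings ((0.6065250039100647, -0.3546430170536041), (0.2008705586194992, 0.11229325085878372), 82.16827392578125) [[0.5370000004768372, -0.44600000977516174], [0.6480000019073486, -0.4620000123977661], [0.6759999990463257, -0.2630000114440918], [0.5649999976158142, -0.24699999392032623]]
bar 333 ((0.4810183644294739, 0.08000648021697998), (0.025608249008655548, 0.11182647943496704), 62.6317138671875)
```

{"op": "move_arm", "data": {"targets": [[0.1,-2,-0.4,-0.8,0,0,0.14],[0.1,-7.68,-1.37,-0.8,0,0,0.14],[0.1,-7.68,-1.37,-0.8,0,0,0.14],[0.1,-7.68,-1.37,-0.8,0,0,0.14],[0.1,-7.68,-1.37,-0.8,0,0,0.14],[0.1,-7.68,-1.37,-0.8,0,0,0.14],[0.1,-7.68,-1.37,-0.8,0,0,0.14],[0.1,-7.68,-1.37,-0.8,0,0,0.14],[0.1,-7.68,-1.37,-0.8,0,0,0.14],[0.1,-7.68,-1.37,-0.8,0,0,0.14],[0.1,-7.68,-1.37,-0.8,0,0,0.14],[0.1,-7.68,-1.37,-0.8,0,0,0.14]], "grip_force": 15}}

```text
time_s: 3.3
ee_pos: [0.482, -0.3829, 0.2597]
eef_rot: [3.141, 0.0, 1.432]
force: [-0.1, -0.5, 0.2]
grip_width: 0.0515
grip_force: 0.0
```

```bash
cat > s.py <<'E'
from h import *
import sys
np.set_printoptions(precision=4,suppress=True)
im,d=save("top","top1"); pc=cloud("top",d)
for n in("selector_axis","selector_pointer","switch_box"):
    print(n,[(round(x["score"],2),np.round(x["point"],1),atz("top",x["point"],0.0 if "box" in n else .14)) for x in ctrl.tip_of("top",n)[:2]])
a=pc.reshape(-1,3);a=a[(a[:,2]>.122)&(a[:,2]<.155)&(a[:,0]>.39)&(a[:,0]<.57)&(a[:,1]>.0)&(a[:,1]<.16)]
r=cv2.minAreaRect(a[:,:2].astype(np.float32)); print("bar",len(a),r,cv2.boxPoints(r).round(3).tolist(),a[:,2].max())
cv2.imwrite("pics/c1.png",cv2.resize(im[140:290,140:340,::-1],None,fx=4,fy=4))
E
python3 s.py
```

```text
selector_axis [(0.75, array([198.1, 231.2]), array([0.4737, 0.066 , 0.14  ]))]
selector_pointer [(0.67, array([209. , 205.7]), array([0.5349, 0.0412, 0.14  ]))]
switch_box []
bar 414 ((0.4848111569881439, 0.07973119616508484), (0.027403973042964935, 0.11510099470615387), 60.88404083251953) [[0.42800000309944153, 0.09600000083446503], [0.527999997138977, 0.03999999910593033], [0.5419999957084656, 0.06400000303983688], [0.4410000145435333, 0.11999999731779099]] 0.14509864327897834
```

View pics/c1.png

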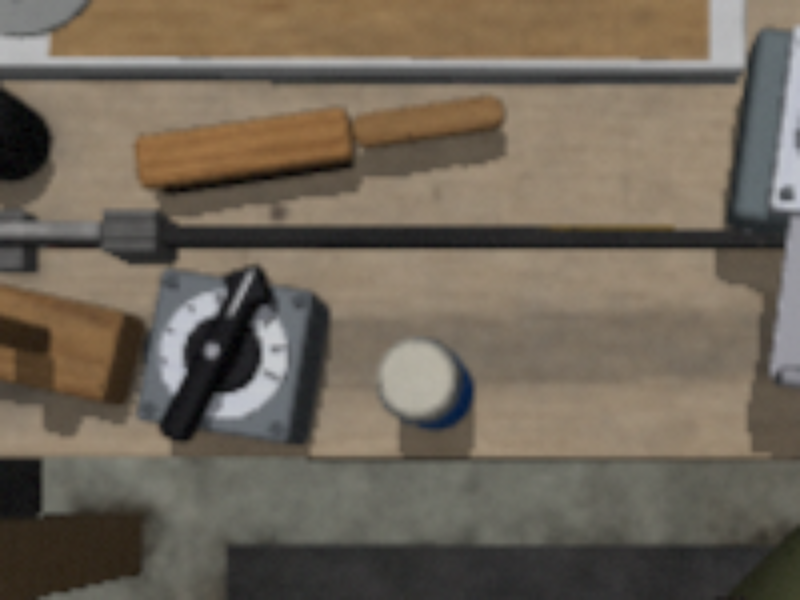

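{"op": "move_arm", "data": {"targets": [[0.1,0,0,0.6,0,0,0],[0.1,0,0,1.2,0,0,0],[0.1,0,0,1.76,0,0,0],[0.1,0,0,1.76,0,0,0]]}}

```text
time_s: 3.9
ee_pos: [0.4805, -0.3828, 0.1679]
eef_rot: [-3.137, -0.003, 1.431]
force: [0.5, -0.4, -1.2]
grip_width: 0.0517
grip_force: 0.0
```

The selector bar runs from the tail at (180,425) through the centre screw at (212,350) to the pointer at (250,275) in the crop. The can and the mallet's head are well clear of it. Now I'll pinch the wide tab.

{"op": "move_arm", "data": {"targets": [[-0.9,0,0,0,0,0,0],[-0.9,0,0,0,0,0,0],[-0.9,0,0,0,0,0,0],[-0.9,0,0,0,0,0,0],[-0.9,0,0,0,0,0,0],[-0.9,0,-0.2,0,0,0,0],[-0.9,0,-0.4,0,0,0,0]], "grip_force": 20}}

```text
time_s: 4.6
ee_pos: [0.4614, -0.3812, 0.1718]
eef_rot: [3.14, 0.001, 1.431]
force: [4.2, -1.5, 1.4]
grip_width: 0.0114
grip_force: 20.0
```

{"op": "move_arm", "data": {"targets": [[-0.9,0,-0.2,0,0,0,0],[-0.9,0,-0.4,0,0,0,0],[-0.9,0,-0.6,0,0,0,0],[-0.9,0,-0.8,0,0,0,0],[-0.9,0,-0.95,0,0,0,0],[-0.9,0,-1.05,0,0,0,0],[-0.9,0,-1.15,0,0,0,0],[-0.9,0,-1.22,0,0,0,0],[-0.9,0,-1.28,0,0,0,0]]}}

```text
time_s: 5.5
ee_pos: [0.3981, -0.3724, 0.1717]
eef_rot: [3.141, 0.0, 1.431]
force: [3.1, -1.7, 6.5]
grip_width: 0.0111
grip_force: 20.0
```

{"op": "move_arm", "data": {"targets": [[-0.9,0,-0.04,0,0,0,0],[-0.9,0,-0.08,0,0,0,0],[-0.9,0,-0.12,0,0,0,0],[-0.9,0,-0.12,0,0,0,0]]}}

```text
time_s: 5.9
ee_pos: [0.3961, -0.3721, 0.1719]
eef_rot: [3.132, 0.002, 1.432]
force: [39.2, -10.4, -10.2]
grip_width: 0.0143
grip_force: 20.0
```

{"op": "move_arm", "data": {"targets": [[-0.9,0,0.07,0,0,0,0],[0.1,0,0.07,0,0,0,0],[0.1,0,0.07,0,0,0,0],[0.1,0,0.07,0,0,0,0],[0.1,0,0.07,0,0,0,0],[0.1,0,0.07,0,0,0,0],[0.1,0,0.07,-0.9,0,0,0],[0.1,0,0.07,-1.8,0,0,0],[0.1,0,0.07,-1.8,0,0,0]]}}

```text
time_s: 6.8
ee_pos: [0.3968, -0.3731, 0.2673]
eef_rot: [3.135, 0.006, 1.431]
force: [0.6, 0.2, -1.0]
grip_width: 0.0516
grip_force: 0.0
```

Run:
```python
from tab import *
o=ctrl.get_obs();print(o["ee_pos"],o["grip_width"])
for c in("top","side"):
    im,d=save(c,c+"2"); tabs(c,d)
K,R,t=P("top"); print("axis",atz("top",(193,227.5),.14), "ptr",atz("top",(140+250/4,140+275/4),.14),"tail",atz("top",(185,246),.14))
```

```text
[ 0.3968 -0.3731  0.2673] 0.051635517348625884
top wide 71 ((0.4039229154586792, -0.355794221162796), (0.031991370022296906, 0.011508570984005928), 81.20325469970703) [[0.3959999978542328, -0.3709999918937683], [0.40700000524520874, -0.3720000088214874], [0.41200000047683716, -0.3409999907016754], [0.4009999930858612, -0.33899998664855957]] 0.1936775758447236
top narrow 103 ((0.46531927585601807, -0.2764774560928345), (0.043346159160137177, 0.011874870397150517), 82.75078582763672) [[0.4569999873638153, -0.296999990940094], [0.46799999475479126, -0.29899999499320984], [0.4740000069141388, -0.25600001215934753], [0.4620000123977661, -0.2540000081062317]] 0.19436538218243063
side wide 274 ((0.3984105587005615, -0.371681809425354), (0.0670083612203598, 0.011896150186657906), 81.40570068359375) [[0.3880000114440918, -0.40400001406669617], [0.39899998903274536, -0.4059999883174896], [0.4090000092983246, -0.33899998664855957], [0.39800000190734863, -0.33799999952316284]] 0.18978005377129348
side narrow 153 ((0.46191030740737915, -0.27610352635383606), (0.04657625034451485, 0.011472794227302074), 81.75517272949219) [[0.453000009059906, -0.2980000078678131], [0.46399998664855957, -0.30000001192092896], [0.47099998593330383, -0.2540000081062317], [0.46000000834465027, -0.25200000405311584]] 0.19063320041140566
axis [0.4824 0.0783 0.14  ] ptr [0.5275 0.0566 0.14  ] tail [0.4384 0.0962 0.14  ]
```

{"op": "move_arm", "data": {"targets": [[0.1,0.7,0.35,0,0,0,0],[0.1,1.4,0.7,0,0,0,0],[0.1,2.1,1.05,0,0,0,0],[0.1,2.1,1.05,0,0,0,0],[0.1,2.1,1.05,0.6,0,0,0],[0.1,2.1,1.05,1.2,0,0,0],[0.1,2.1,1.05,1.8,0,0,0],[0.1,2.1,1.05,1.8,0,0,0],[0.1,2.1,1.05,1.8,0,0,0]]}}

```text
time_s: 7.8
ee_pos: [0.4621, -0.2755, 0.1714]
eef_rot: [-3.14, -0.001, 1.43]
force: [0.0, -0.2, 0.4]
grip_width: 0.0515
grip_force: 0.0
```

{"op": "move_arm", "data": {"targets": [[-0.9,0,0,0,0,0,0],[-0.9,0,0,0,0,0,0],[-0.9,0,0,0,0,0,0],[-0.9,0,0,0,0,0,0],[-0.9,0,0,0,0,0,0],[-0.9,0,0.15,0,0,0,0],[-0.9,0,0.3,0,0,0,0],[-0.9,0,0.4,0,0,0,0],[-0.9,0,0.5,0,0,0,0],[-0.9,0,0.55,0,0,0,0]]}}

```text
time_s: 8.8
ee_pos: [0.4903, -0.2792, 0.1716]
eef_rot: [3.141, 0.0, 1.431]
force: [-3.2, 1.7, 6.1]
grip_width: 0.011
grip_force: 20.0
```

{"op": "move_arm", "data": {"targets": [[-0.9,0,0.05,0,0,0,0],[-0.9,0,0.1,0,0,0,0],[-0.9,0,0.15,0,0,0,0],[-0.9,0,0.15,0,0,0,0]]}}

```text
time_s: 9.2
ee_pos: [0.4967, -0.2801, 0.1716]
eef_rot: [-3.14, -0.0, 1.431]
force: [-8.5, 2.9, 7.9]
grip_width: 0.0111
grip_force: 20.0
```

{"op": "move_arm", "data": {"targets": [[-0.9,0,0.04,0,0,0,0],[-0.9,0,0.06,0,0,0,0],[-0.9,0,0.06,0,0,0,0]]}}

```text
time_s: 9.5
ee_pos: [0.4969, -0.2801, 0.1713]
eef_rot: [-3.133, -0.001, 1.43]
force: [-33.5, 8.9, 18.0]
grip_width: 0.0116
grip_force: 20.0
```

{"op": "move_arm", "data": {"targets": [[-0.9,0,-0.05,0,0,0,0],[0.1,0,-0.05,0,0,0,0],[0.1,0,-0.05,0,0,0,0],[0.1,0,-0.05,0,0,0,0],[0.1,0,-0.05,0,0,0,0],[0.1,0,-0.05,0,0,0,0],[0.1,0,-0.05,-0.8,0,0,0],[0.1,0,-0.05,-1.6,0,0,0],[0.1,0,-0.05,-2.4,0,0,0],[0.1,0,-0.05,-2.4,0,0,0]]}}

```text
time_s: 10.5
ee_pos: [0.4987, -0.2809, 0.2971]
eef_rot: [3.134, 0.004, 1.431]
force: [0.1, -0.0, -0.3]
grip_width: 0.0522
grip_force: 0.0
```

{"op": "move_arm", "data": {"targets": [[0.1,7.07,-1.27,0,0,0,-1.22],[0.1,7.07,-1.27,0,0,0,-1.22],[0.1,7.07,-1.27,0,0,0,-1.22],[0.1,7.07,-1.27,0,0,0,-1.22],[0.1,7.07,-1.27,0,0,0,-1.22],[0.1,7.07,-1.27,0,0,0,-1.22],[0.1,7.07,-1.27,0,0,0,-1.22],[0.1,7.07,-1.27,0,0,0,-1.22],[0.1,7.07,-1.27,0,0,0,-1.22],[0.1,7.07,-1.27,0,0,0,-1.22],[0.1,7.07,-1.27,0,0,0,-1.22]]}}

```text
time_s: 11.6
ee_pos: [0.4842, 0.0776, 0.2913]
eef_rot: [-3.141, -0.0, 2.646]
force: [0.7, -0.7, -0.3]
grip_width: 0.0516
grip_force: 0.0
```

Run:
```python
from tab import *
o=ctrl.get_obs();print(o["time_s"],o["ee_pos"],o["eef_rot"],o["qpos"],o["grip_width"])
for c in("top","side"):
    im,d=save(c,c+"3"); tabs(c,d)
    cv2.imwrite("pics/c3.png",cv2.resize(im[60:300,150:390,::-1],None,fx=2.5,fy=2.5))
```

```text
11.6 [0.4842 0.0776 0.2913] [-3.1414 -0.0001  2.646 ] [ 0.0843  0.1176  1.5741 -0.0001  1.4501 -0.9909] 0.051573367892817516
top wide 155 ((0.40159326791763306, -0.37191084027290344), (0.06511255353689194, 0.011548614129424095), 82.00237274169922) [[0.39100000262260437, -0.40299999713897705], [0.40299999713897705, -0.4050000011920929], [0.41200000047683716, -0.3400000035762787], [0.4000000059604645, -0.33899998664855957]] 0.1940487797008648
top narrow 99 ((0.5000121593475342, -0.2814657986164093), (0.04379695653915405, 0.011841962113976479), 84.05379486083984) [[0.492000013589859, -0.30300000309944153], [0.5040000081062317, -0.30399999022483826], [0.5080000162124634, -0.25999999046325684], [0.4959999918937683, -0.2590000033378601]] 0.1957535881901963
side wide 272 ((0.39809930324554443, -0.37202614545822144), (0.06682554632425308, 0.01153086218982935), 81.8234634399414) [[0.3880000114440918, -0.40400001406669617], [0.39899998903274536, -0.4059999883174896], [0.4090000092983246, -0.3400000035762787], [0.3970000147819519, -0.33799999952316284]] 0.18975660280882065
side narrow 152 ((0.4963301122188568, -0.28075340390205383), (0.04571441560983658, 0.01215843204408884), 80.80724334716797) [[0.4869999885559082, -0.3019999861717224], [0.49900001287460327, -0.30399999022483826], [0.5059999823570251, -0.2590000033378601], [0.49399998784065247, -0.25699999928474426]] 0.18885368265578137
```

View pics/c3.png

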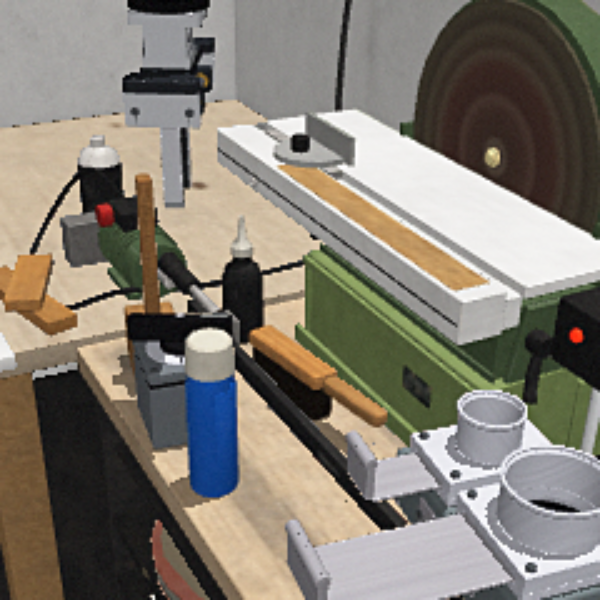

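Both gates are in place: the tabs are 84.5 mm apart along the port axis. In the view the gripper hangs clear above the selector at about (175,200), with the bar at (180,325). Descending.

{"op": "move_arm", "data": {"targets": [[0.1,0,0,0.7,0,0,0],[0.1,0,0,1.4,0,0,0],[0.1,0,0,2.0,0,0,0],[0.1,0,0,2.5,0,0,0],[0.1,0,0,2.8,0,0,0],[0.1,0,0,3.0,0,0,0],[0.1,0,0,3.1,0,0,0],[0.1,0,0,3.14,0,0,0],[0.1,0,0,3.14,0,0,0]]}}

```text
time_s: 12.6
ee_pos: [0.4843, 0.0786, 0.1348]
eef_rot: [3.141, 0.001, 2.65]
force: [-0.4, -1.7, -0.7]
grip_width: 0.0523
grip_force: 0.0
```

{"op": "move_arm", "data": {"targets": [[-0.7,0,0,0,0,0,0],[-0.7,0,0,0,0,0,0],[-0.7,0,0,0,0,0,0],[-0.7,0,0,0,0,0,0],[-0.7,0,0,0,0,0,0]], "grip_force": 25}}

```text
time_s: 13.1
ee_pos: [0.4847, 0.0796, 0.1346]
eef_rot: [3.139, 0.001, 2.651]
force: [3.6, 4.2, -1.1]
grip_width: 0.0177
grip_force: 24.9
```

{"op": "move_arm", "data": {"targets": [[-0.7,0,0,0,0,0,0.13],[-0.7,0,0,0,0,0,0.26],[-0.7,0,0,0,0,0,0.39],[-0.7,0,0,0,0,0,0.52],[-0.7,0,0,0,0,0,0.65],[-0.7,0,0,0,0,0,0.78]]}}

```text
time_s: 13.7
ee_pos: [0.4826, 0.0776, 0.1345]
eef_rot: [-3.137, 0.001, 1.866]
force: [-16.6, -11.3, 13.2]
grip_width: 0.0181
grip_force: 25.1
```

{"op": "move_arm", "data": {"targets": [[-0.7,-0.02,-0.05,0,0,0,0.13],[-0.7,-0.02,-0.05,0,0,0,0.26],[-0.7,-0.02,-0.05,0,0,0,0.39],[-0.7,-0.02,-0.05,0,0,0,0.52],[-0.7,-0.02,-0.05,0,0,0,0.65],[-0.7,-0.02,-0.05,0,0,0,0.79],[-0.7,-0.02,-0.05,0,0,0,0.79]]}}

```text
time_s: 14.4
ee_pos: [0.4793, 0.0775, 0.1345]
eef_rot: [-3.135, 0.003, 1.077]
force: [-24.4, 3.6, 17.2]
grip_width: 0.0184
grip_force: 25.4
```

{"op": "move_arm", "data": {"targets": [[0.1,0,-0.03,0,0,0,0],[0.1,0,-0.03,0,0,0,0],[0.1,0,-0.03,0,0,0,0],[0.1,0,-0.03,0,0,0,0],[0.1,0,-0.03,0,0,0,0],[0.1,0,-0.03,-1,0,0,0],[0.1,0,-0.03,-2,0,0,0],[0.1,0,-0.03,-3,0,0,0],[0.1,0,-0.03,-4,0,0,0],[0.1,0,-0.03,-4,0,0,0]]}}

```text
time_s: 15.4
ee_pos: [0.4819, 0.0778, 0.341]
eef_rot: [3.133, -0.006, 1.081]
force: [-0.5, -0.4, -0.6]
grip_width: 0.052
grip_force: 0.0
```

{"op": "move_arm", "data": {"targets": [[0.1,-6,0,0,0,0,0],[0.1,-6,0,0,0,0,0],[0.1,-6,0,0,0,0,0],[0.1,-6,0,0,0,0,0],[0.1,-6,0,0,0,0,0],[0.1,-6,0,0,0,0,0],[0.1,-6,0,0,0,0,0],[0.1,-6,0,0,0,0,0]]}}

```text
time_s: 16.2
ee_pos: [0.3391, -0.1877, 0.3343]
eef_rot: [-3.141, -0.0, 1.078]
force: [0.2, 0.3, -0.1]
grip_width: 0.0515
grip_force: 0.0
```

```bash
sed -i 's/"top1"/"top4"/;s/c1.png/c4.png/' s.py; python3 s.py
python3 - <<'E'
from h import *
im,d=save("side","side4")
for n in("mallet","spray_can","glue_bottle"): print(n,[(round(x["score"],2),atz("side",x["point"],0)) for x in ctrl.tip_of("side",n)[:1]])
print(ctrl.get_obs()["ee_pos"])
E
```

```text
selector_axis [(0.69, array([196.3, 231.5]), array([0.4729, 0.0702, 0.14  ])), (0.33, array([205.3, 232.9]), array([0.4697, 0.0488, 0.14  ]))]
selector_pointer [(0.94, array([214.9, 235. ]), array([0.4648, 0.0258, 0.14  ]))]
switch_box [(0.64, array([205.9, 233.4]), array([0.4761, 0.0688, 0.    ]))]
bar 372 ((0.48664700984954834, 0.07754948735237122), (0.11634952574968338, 0.02788660302758217), 62.291263580322266) [[0.44699999690055847, 0.032999999821186066], [0.47200000286102295, 0.019999999552965164], [0.5260000228881836, 0.12300000339746475], [0.5009999871253967, 0.13600000739097595]] 0.1448167565140483
mallet [(0.6, array([0.48826775, 0.19968828, 0.        ]))]
spray_can [(0.81, array([ 0.45510999, -0.04856669,  0.        ]))]
glue_bottle [(0.8, array([ 0.4971256 , -0.49631606,  0.        ]))]
[ 0.33985634 -0.18639445  0.33440427]
```

View pics/c4.png

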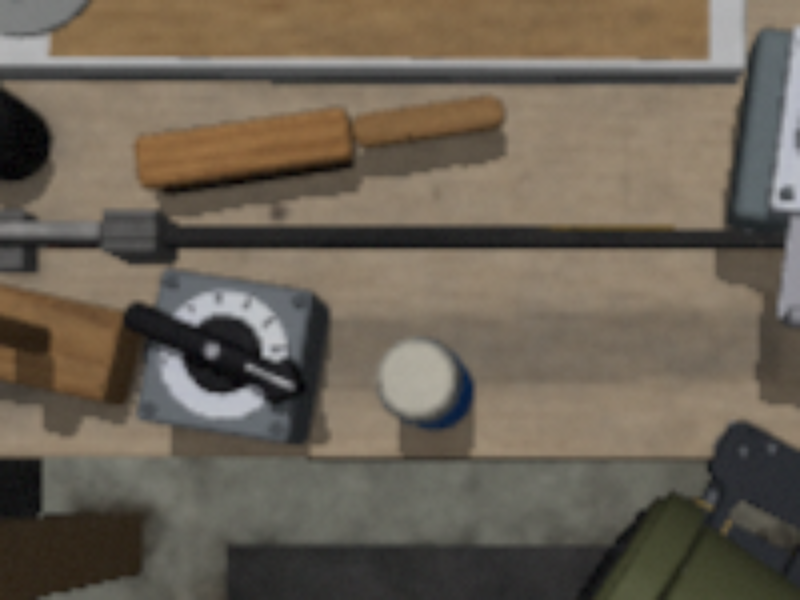

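The pointer now ends at (300,385), about 90° clockwise of where it started. The mallet and can haven't moved, and the arm is touching nothing.

```bash
python3 -c "
from station import ctrl
print(ctrl.hand_in())"
```

```text
the job is handed in; nothing more can be done
None
```

The job is handed in, with no verdict returned: the wide gate was drawn to its end stop, then the narrow gate pushed home, then the selector turned three clicks (about 89° measured) clockwise. My last check showed the mallet, spray can and glue bottle in their places, and the arm was clear of everything.

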